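# Put the dosing funnel away under the sliding slate lid

### The arm

A 7-joint arm with a two-finger parallel gripper is mounted at the origin on the work surface. World frame = base frame: x ahead of the robot, y to its left, z up, the work surface at z = 0. Lengths are in m, angles in rad, forces in N, time in s.
With the tool pointing down it reaches from about 0.4 to 0.875 m from the base axis. Payload 19.3 kg.
Tool frame: the origin (TCP) lies between the finger pads; the fingertips stand 17 mm ahead of it and the grasp point (between the pads) lies 2 mm behind it (bot.tips_ahead is the z of the fingertips in the tool frame, in m); z points along the fingers, y is the direction in which the jaws open and shut (so a half turn about z gives the same grasp; the last joint's range is limited). The gripper opens to 85 mm and grips with 20 to 120 N. Pads are 22 mm wide; open, the fingers measure 114 mm over their backs; the gripper's body (76 mm by 85 mm) begins 54 mm behind the grasp point. The pads swing forward as they close: fully open they stand 13 mm farther back than shut.
Start: joints at [-1.198, 0.521, -0.036, 1.599, 0.021, 1.021, -0.113], TCP at [0.268, 0.565, 0.248] pointing down, gripper open.
Joint ranges: [-2.91, 2.91], [-0.3, 2.13], [-1.5, 1.42], [0.17, 2.43], [-1.26, 4.41], [0.16, 1.93], [-2.52, 2.52]. Speed limits (rad/s): [1.89, 1.89, 2.39, 2.39, 3.01, 3.01, 3.01].

### API

Orientations are given as [roll, pitch, yaw] about the fixed x, y, z axes, in that order (R = Rz(yaw) Ry(pitch) Rx(roll)).
In Python, from workcell import telemetry, cams, job, bot gives the robot as it stands.
- The arm moves only by the tool arm_command, never from a script. Its argument "deltas" is a list of rows, each a list of 7 numbers: the opening, from -1 (shut) to 1 (fully open), so that 0 is half open, then the shift along the tool's x, y, z normalised to -1 to 1, where 1 is 150 mm, then the turn, a rotation vector about the tool's x, y, z normalised to -1 to 1, where 1 is 45 degrees. In form: [[hand, tx, ty, tz, rx, ry, rz], ...]. A call has 1 to 8 rows; each row is the pose to reach, as a shift and turn from the pose commanded when the call began, along the tool's axes at that moment; what a row does not reach only later rows make up. A row lasts 1/8 s, in which the tool goes at most 62.5 mm and 10.7 degrees, less where a joint would pass 70% of its speed; a pose out of reach is approached as far as the arm can. A call with a number of a shift or a turn outside -1 to 1 is refused whole. A call with a gripper value outside its range is refused whole. The fingers move at their own pace and stop on an object; "newtons" is the grip in N (left out, the last holds). Time passes only in rows, so rows that repeat a pose let the fingers close. It gives the time, the measured TCP pose, the force and the opening at its end, in the units of the state.
- telemetry.observe(): the state, without advancing time (a new reading comes with each control period).
- cams.grab_frame(name): name is "scene" or "top" or "wrist"; returns the picture (384x512x3 uint8, blue, green, red); there is no depth.
- cams.get_calibration(name): a dict with "fx", "fy", "cx", "cy" (pixels), "k1" (the pictures are not rectified: a ray, as slopes to the right and down, at radius r is drawn at 1 + k1 r^2 times it, then the intrinsics apply), "R" (3x3) and "t" (3): a world point X has camera coordinates R X + t. Camera axes: x right, y down, z forward; pixel columns grow to the right and rows downward; lengths in m; the calibration is good to about 2 mm. A picture is of the moment at which its call begins: read the wrist's pose just before it. get_calibration takes no time and is no camera call; for the wrist camera it gives the pose at the moment of the call.
- job.job_done(): hands the job in, once; it reports no verdict.
The state is a dict: "clock": time; "qpos": joint angles; "qd": joint speeds; "joint_efforts": joint torques, N m; "position": TCP position; "tool_rot": TCP orientation; "force": force on the tool from outside, world axes, zero at the start; "moment": the same for the moment, N m; "grip_width": finger opening in m.
Only numpy, scipy, OpenCV 4.12 (cv2) and the standard library are available. Lean on these libraries where they do the work, as an engineer would, in place of code of your own. Each camera call takes 0.05 s, during which the arm holds its last target.

### The job

Put the brass dosing funnel away in the wooden tool box: draw the thin slate lid open by pressing on its top with the fingertips and sliding it, lower the funnel in and stand it upright on the box's floor without dropping it, then slide the lid fully shut again. Slate is brittle, so press only just firmly enough to drag it, and leave the tamper, the cups and the portafilter where they are.

Things in the scene. Friction and masses are not known exactly. Their poses are not given: they have to be found in the camera images.
- box: Walnut tool box fixed to the bench on levelling feet, its underside 6 to 14 mm above the bench. 204 mm long (x), 150 wide (y), 74 high; walls 10, floor 8; origin at the centre of its underside. The lid runs in waxed side grooves 60 mm above the origin and slides out over the front wall (-x end, facing the robot), baring the rear. Lips at sides and rear, 10 mm wide, end 8 mm above the lid's top.
- box_shut (a point): Where the lid's origin lies when fully shut, hard against the stop in the rear groove: 60 mm above the box's origin, 2 mm towards its front. Axes as the box's: the lid opens towards -x and shuts towards +x. The stop is 99.75 mm behind (+x of) this point, the rear wall's inner face 94 mm.
- lid: Thin slate slab, the box's sliding lid: 199.5 mm long (x, along the box), 138 wide (y), 6 thick, flat, no handle, about 0.45 kg; origin at the centre of its underside. Loose in its grooves (1.5 mm play each side, 2 in height), starts 1 to 6 mm ajar. Friction 0.28 on the runners, 0.42 under fingertips: they slip on it if pressed under some 11 N. Slid under over 20 N, or hit, it may crack.
- funnel_mid (a point): Centre, half-way up, of the brass dosing funnel: a round open tube 42 mm high standing on its narrow end, about 0.16 kg; 53 mm across at the foot (lowest 12 mm), widening to a straight band 62 mm across over its upper 18 mm; wall 2.5 mm. The point is 21 mm above its underside.
- funnel: The same funnel; origin at the centre of its underside, z up along its axis.
- tamper: Chrome tamper with flat round base 58 mm across, 78 mm high, standing; origin at the centre of its underside. Not to be moved.
- cup_a: White porcelain demitasse cup, 62 mm across, 56 mm high, handle at its +y; origin at the centre of its underside. Not to be moved.
- cup_b: Second cup, the same. Not to be moved.
- portafilter: Steel portafilter with a black handle, head 72 mm across and 30 mm high, handle 155 mm long to its -x, lying on a rubber mat on the left; origin under the head's centre. Not to be moved.
Not all that is in view belongs to the job. Leave any orange or red look-alike of the lid alone.

How it is judged:
On the way, in this order (a step that is already met when the one before it is completed fails the run):
1. the lid is drawn open far enough to pass the funnel (at least 60 mm from shut) (x of lid in the frame of box_shut below -0.06 m), for 0.1 s.
2. the funnel stands upright on the box's floor, let go (z of funnel in the frame of box between 0.004 and 0.012 m and x of funnel in the frame of box between -0.07 and 0.07 m and y of funnel in the frame of box between -0.045 and 0.045 m and angle between funnel's own z axis and vertical below 0.1 rad and contact force between the fingers and funnel below 0.05 N), for 0.2 s.
At the end, for the whole second after the job is handed in: The funnel stands upright (within 0.1 rad) and at rest on the floor inside the box, and the lid lies in its grooves, at rest and fully shut: within 2.5 mm of its stop (z of funnel in the frame of box between 0.004 and 0.012 m and x of funnel in the frame of box between -0.07 and 0.07 m and y of funnel in the frame of box between -0.045 and 0.045 m and angle between funnel's own z axis and vertical below 0.1 rad and linear speed of each of funnel, lid below 0.02 m/s and x of lid in the frame of box_shut between -0.0025 and 0.004 m and z of lid in the frame of box_shut between -0.003 and 0.004 m); the robot touches nothing.
It fails at once if the slate lid is struck or leaned on with more than 40 N, or pressed with more than 20 N while it slides (contact force between any of the fingers, the arm and lid above 40 N or (linear speed of lid above 0.015 m/s and contact force between any of the fingers, the arm and lid above 20 N)).
It fails at once if the funnel is dropped: it falls into the box faster than 0.5 m/s (horizontal distance between funnel and box below 0.12 m and z of funnel in the frame of box below 0.05 m and linear speed of funnel above 0.5 m/s).
It fails at once if the tamper, a cup or the portafilter is moved more than 15 mm (distance of any of tamper, cup_a, cup_b, portafilter from where it was at the start of the episode above 0.015 m).
It also fails if it takes over 72 s, if anything falls off the work surface, if the arm or the gripper's body presses on something with over 40 N, if the wrist force passes 120 N, or if a joint passes its speed limit or range.

## Working session

There is one attempt and no reset: what is moved stays moved. The work goes in short steps, Python scripts to look and compute and a tool call to move; the robot and the scene stay as the last step left them, time stands still between calls to the robot, and variables do not carry over. Pictures are saved under pics/ and viewed, and the job is handed in when it is done.

Besides the shell and the picture viewer there is one more tool, called after "Call:" as name([rows], argument=value, ...), one row to a line, values as JSON. arm_command: Moves the arm, as the interface text tells. Its arguments: {"type":"object","properties":{"deltas":{"type":"array","items":{"type":"array","items":{"type":"number"}}},"newtons":{"type":"number"}},"required":["deltas"]}

```bash
mkdir -p pics; ls; python3 - <<'E'
from workcell import telemetry,cams,job,bot
import cv2
s=telemetry.observe(); print(s); print([a for a in dir(bot) if a[0]!='_'])
for n in ["scene","top","wrist"]:
    c=cams.get_calibration(n); print(n,c)
    cv2.imwrite(f"pics/{n}0.png",cams.grab_frame(n))
E
```

```text
pics
{'clock': 0.0, 'qpos': array([-1.19821768,  0.52200917, -0.03636444,  1.5999777 ,  0.02117475,
        1.02108619, -0.11277988]), 'qd': array([ 0.00177342,  0.0003278 ,  0.00015264, -0.00121075,  0.00027122,
       -0.00043316,  0.00026414]), 'joint_efforts': array([ 7.80618593e-04, -9.27125144e+01,  1.98032230e+00, -3.69931948e+01,
        1.78771693e-02,  8.26828385e-03,  3.27617545e-05]), 'position': array([0.26765832, 0.5644522 , 0.24773916]), 'tool_rot': array([-3.14049621e+00,  3.72180924e-05,  2.69884255e+00]), 'force': array([ 0.07829715,  0.52591771, -0.53244639]), 'moment': array([ 0.01382877, -0.01424402,  0.0220921 ]), 'grip_width': 0.08553652474945823}
['IKError', 'tips_ahead']
scene {'fx': 368.6141633483319, 'fy': 368.6141633483319, 'cx': 255.14602540033098, 'cy': 191.42597429277652, 'k1': -0.05717208047383518, 'R': array([[ 0.30213205,  0.95300884,  0.02214439],
       [ 0.54906269, -0.15498553, -0.82128536],
       [-0.77926015,  0.26029529, -0.57008769]]), 't': array([-0.22077635, -0.14428447,  1.47358065])}
top {'fx': 352.899725763957, 'fy': 352.899725763957, 'cx': 249.0715652427626, 'cy': 193.00613895083293, 'k1': -0.015423259683377176, 'R': array([[-0.02136109, -0.99914007, -0.03553636],
       [-0.99583237,  0.02441576, -0.08787354],
       [ 0.08866562,  0.03351119, -0.99549757]]), 't': array([0.11827218, 0.44608   , 1.05904405])}
wrist {'fx': 335.02414066023977, 'fy': 335.02414066023977, 'cx': 254.5053593767494, 'cy': 189.5222563098005, 'k1': -0.020425019888318494, 'R': array([[ 0.42884476,  0.90337753, -0.00109943],
       [ 0.86984667, -0.41259812,  0.27042477],
       [ 0.24384204, -0.11692658, -0.96274048]]), 't': array([-0.62419774, -0.03610048,  0.37930284])}
```

View pics/scene0.png

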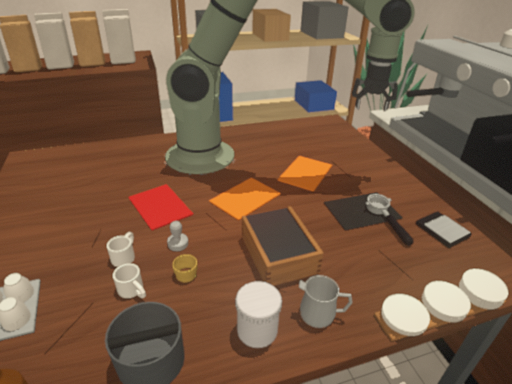

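View pics/top0.png

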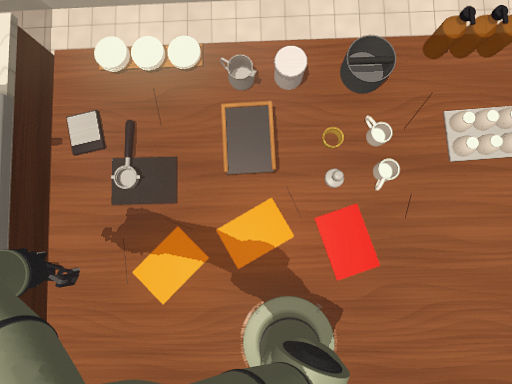

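View pics/wrist0.png

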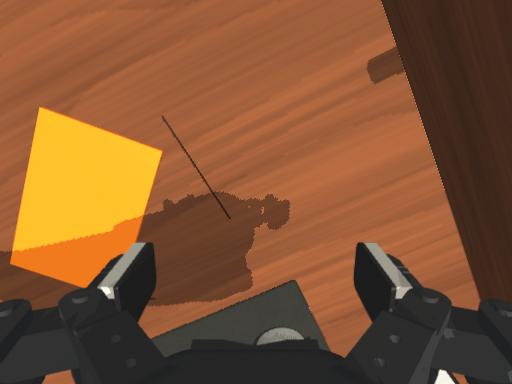

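The top view shows the box around (248,138) with its dark lid, the funnel at (333,137), the tamper at (335,178) and the cups at (380,132) and (387,170). I'll zoom in to get corners.

```bash
cat > h.py <<'E'
import numpy as np, cv2
from workcell import telemetry,cams,job,bot
from scipy.spatial.transform import Rotation as Ro
def ray(c,u,v):
    d=np.array([(u-c['cx'])/c['fx'],(v-c['cy'])/c['fy']]); x=d.copy()
    for _ in range(30): x=d/(1+c['k1']*(x@x))
    o=-c['R'].T@c['t']; return o,c['R'].T@np.array([x[0],x[1],1])
def at_z(c,u,v,z):
    o,d=ray(c,u,v); return o+d*(z-o[2])/d[2]
def proj(c,X):
    p=c['R']@np.asarray(X)+c['t']; x=p[:2]/p[2]; x=x*(1+c['k1']*(x@x)); return np.array([c['cx']+c['fx']*x[0],c['cy']+c['fy']*x[1]])
def crop(img,x0,y0,x1,y1,k,name):
    cv2.imwrite(name,cv2.resize(img[y0:y1,x0:x1],None,fx=k,fy=k,interpolation=cv2.INTER_CUBIC))
E
python3 - <<'E'
from h import *
im=cv2.imread('pics/top0.png'); crop(im,210,90,360,195,5,'pics/t1.png')
im=cv2.imread('pics/scene0.png'); crop(im,165,195,325,305,5,'pics/s1.png')
E
```

```text
(no output)
```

View pics/t1.png

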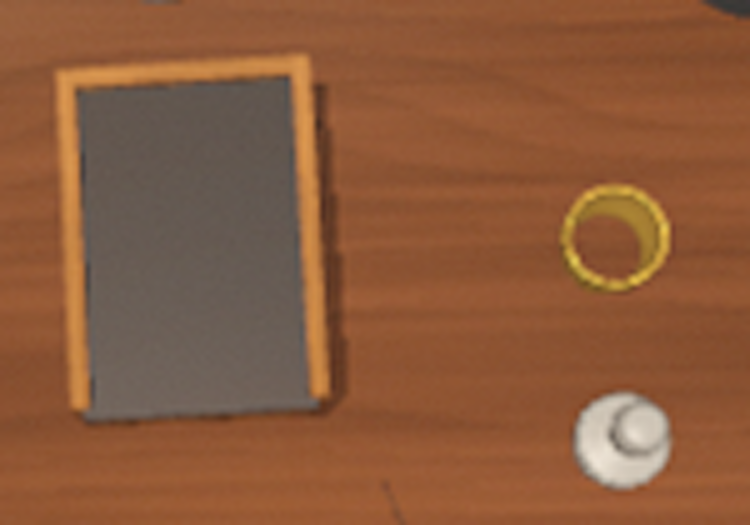

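View pics/s1.png

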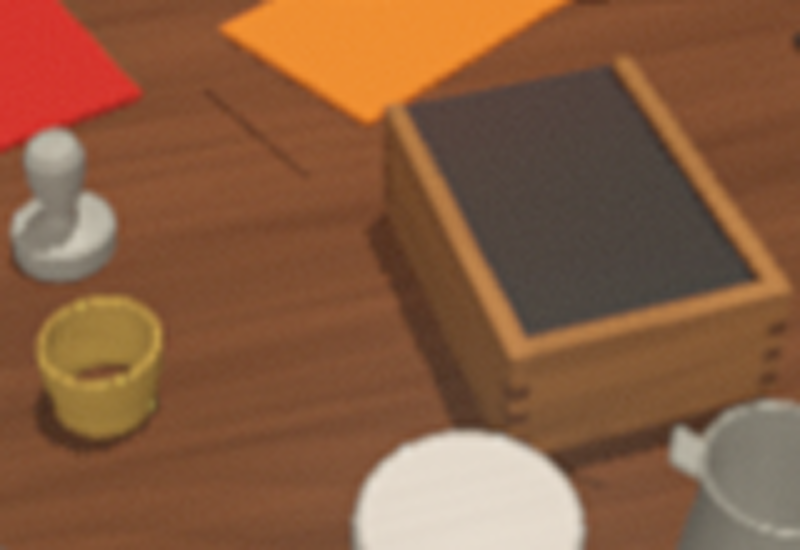

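```bash
python3 - <<'E'
from h import *
from scipy.optimize import least_squares
ct,cs=cams.get_calibration('top'),cams.get_calibration('scene')
f=lambda p,x0,y0,k=5:np.array([x0+(p[0]+.5)/k-.5,y0+(p[1]+.5)/k-.5])
T={(1,1):(56,71),(1,-1):(308,54),(-1,1):(73,410),(-1,-1):(327,398)}
S={(-1,-1):(388,108),(1,-1):(517,357),(1,1):(790,292),(-1,1):(620,56)}
T={k:f(v,210,90) for k,v in T.items()}; S={k:f(v,165,195) for k,v in S.items()}
def pts(p,k,z=.074):
    c,s=np.cos(p[2]),np.sin(p[2]); x,y=.102*k[0],.075*k[1]
    return np.array([p[0]+c*x-s*y,p[1]+s*x+c*y,p[3]+z])
def res(p):
    return np.concatenate([proj(ct,pts(p,k))-T[k] for k in T]+[proj(cs,pts(p,k))-S[k] for k in S])
r=least_squares(res,[.6,0,0,.01]); print(r.x,np.round(r.fun,2))
for h in (.01,):
  r2=least_squares(lambda p:res([*p,h])[:8],[.6,0,0]);print('top only',r2.x,np.round(r2.fun,2))
  r2=least_squares(lambda p:res([*p,h])[8:],[.6,0,0]);print('scene only',r2.x,np.round(r2.fun,2))
# lid front edge
for p in [(88,420),(325,405)]: print('lidfront',at_z(ct,*f(p,210,90),r.x[3]+.066))
print('funnel top',at_z(ct,*f((616,238),210,90),.042),'scene',at_z(cs,*f((100,343),165,195),.042))
print('tamper knob',at_z(ct,*f((640,428),210,90),.075))
E
```

```text
[0.61196319 0.1055505  0.03502511 0.00418058] [ 0.21  0.41  0.13  0.43  0.21  0.29  0.7  -0.45 -0.71 -0.32 -0.31  0.52
  0.73 -0.46  1.65  0.19]
top only [0.61102984 0.10626833 0.02963763] [-0.07 -0.09  0.15  0.18 -0.43  0.2   0.36 -0.29]
scene only [0.61725474 0.10219731 0.04076026] [-1.49 -0.47 -0.51  0.74  0.89 -0.62  1.17 -0.21]
lidfront [0.5033198  0.16960362 0.07018058]
lidfront [0.50850617 0.03004041 0.07018058]
funnel top [ 0.61011182 -0.14969184  0.042     ] scene [ 0.61441276 -0.1519307   0.042     ]
tamper knob [ 0.48947734 -0.15179247  0.075     ]
```

```bash
cat >> h.py <<'E'
def to(x,y,z,yaw):
    s=telemetry.observe(); R=Ro.from_euler('xyz',s['tool_rot']); 
    G=Ro.from_euler('xyz',[np.pi,0,yaw])
    d=R.inv().apply(np.array([x,y,z])-s['position'])/.15
    r=(R.inv()*G).as_rotvec()/(np.pi/4)
    print('t',round(s['clock'],2),'pos',np.round(s['position'],4),'rot',np.round(s['tool_rot'],3),'F',np.round(s['force'],2),'w',round(s['grip_width'],4))
    print('shift',np.round(d,3),'rot',np.round(r,3))
E
python3 -c "
from h import *
to(.657,.107,.248,3.172)
c=cams.get_calibration('wrist');print(-c['R'].T@c['t'])"
```

```text
t 0.15 pos [0.2677 0.5645 0.2479] rot [-3.141  0.     2.699] F [-0.06 -0.15  1.09] w 0.0854
shift [-3.652e+00 -1.644e+00  1.000e-03] rot [-0.001 -0.    -0.603]
[0.20660699 0.59336588 0.37432433]
```

Call:
arm_command([
  [-1,-0.25,-0.1,0,0,0,-0.15],
  [-1,-0.5,-0.2,0,0,0,-0.3],
  [-1,-0.75,-0.3,0,0,0,-0.45],
  [-1,-1,-0.4,0,0,0,-0.6],
])

```text
clock: 0.65
position: [0.3784, 0.4451, 0.2481]
tool_rot: [-3.141, -0.0, -3.109]
force: [0.8, -0.1, -1.1]
grip_width: 0.0121
```

Call:
arm_command([
  [-1,-0.25,-0.25,0,0,0,0],
  [-1,-0.5,-0.5,0,0,0,0],
  [-1,-0.75,-0.75,0,0,0,0],
  [-1,-0.9,-1,0,0,0,0],
])

```text
clock: 1.15
position: [0.5183, 0.2984, 0.248]
tool_rot: [-3.141, -0.0, -3.114]
force: [1.0, -0.5, -0.1]
grip_width: -0.0001
```

Call:
arm_command([
  [-1,-0.1,-0.25,0,0,0,0],
  [-1,-0.2,-0.5,0,0,0,0],
  [-1,-0.3,-0.75,0,0,0,0],
  [-1,-0.3,-1,0,0,0,0],
  [-1,-0.3,-1,0,0,0,0],
])

```text
clock: 1.78
position: [0.5664, 0.1482, 0.2482]
tool_rot: [-3.14, -0.0, -3.117]
force: [0.3, 0.4, -0.2]
grip_width: -0.0002
```

```bash
python3 - <<'E'
from h import *
to(.657,.107,.15,3.172)
c=cams.get_calibration('wrist'); im=cams.grab_frame('wrist'); cv2.imwrite('pics/w1.png',im)
import pickle; pickle.dump(c,open('w1.pkl','wb'))
cv2.imwrite('pics/w1b.png',cv2.resize(im,(768,576)))
E
```

```text
t 1.77 pos [0.5664 0.1482 0.2482] rot [-3.14  -0.    -3.117] F [ 0.26  0.44 -0.24] w -0.0002
shift [-0.597 -0.288  0.655] rot [-0.002 -0.    -0.008]
```

View pics/w1b.png

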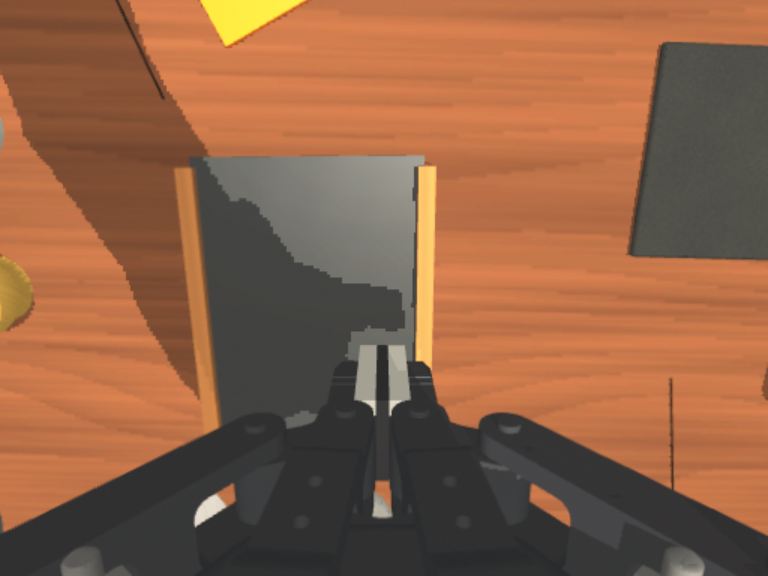

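The wrist view shows the box's front end: outer lip corners at about (175,168) and (436,166), and the lid's front edge at row 157. I'll triangulate with all three cameras.

```bash
python3 - <<'E'
from h import *
import pickle
c=pickle.load(open('w1.pkl','rb'))
g=lambda u,v:((u+.5)/1.5-.5,(v+.5)/1.5-.5)
for h in (.008,.012):
  for n,p,z in [('FR',(175,168),.074),('FRin',(192,167),.074),('FL',(436,166),.074),('FLin',(418,167),.074),('lidR',(191,157),.066),('lidL',(424,156),.066)]:
    print(h,n,np.round(at_z(c,*g(*p),z+h),4))
E
```

```text
0.008 FR [0.5146 0.0279 0.082 ]
0.008 FRin [0.5138 0.0377 0.082 ]
0.008 FL [0.5101 0.1766 0.082 ]
0.008 FLin [0.5109 0.1664 0.082 ]
0.008 lidR [0.5085 0.0346 0.074 ]
0.008 lidL [0.5049 0.1702 0.074 ]
0.012 FR [0.5143 0.0295 0.086 ]
0.012 FRin [0.5136 0.0392 0.086 ]
0.012 FL [0.51   0.1762 0.086 ]
0.012 FLin [0.5108 0.1662 0.086 ]
0.012 lidR [0.5084 0.036  0.078 ]
0.012 lidL [0.5049 0.1699 0.078 ]
```

Call:
arm_command([
  [-1,-0.2,-0.1,0.2,0,0,0],
  [-1,-0.4,-0.2,0.4,0,0,0],
  [-1,-0.64,-0.28,0.65,0,0,0],
  [-1,-0.64,-0.28,0.86,0,0,-0.01],
  [-1,-0.64,-0.28,0.9,0,0,-0.01],
  [-1,-0.64,-0.28,0.9,0,0,-0.01],
])

```text
clock: 2.58
position: [0.6632, 0.1132, 0.1139]
tool_rot: [3.141, 0.0, -3.104]
force: [-0.1, -0.3, 0.2]
grip_width: 0.0004
```

```bash
python3 - <<'E'
from h import *
to(.664,.107,.091,3.172)
im=cams.grab_frame('scene'); crop(im,220,130,360,290,4,'pics/s2.png')
for _ in range(3):
  c=cams.get_calibration('wrist')
E
```

```text
t 2.58 pos [0.6632 0.1132 0.1139] rot [ 3.141  0.    -3.104] F [-0.07 -0.34  0.21] w 0.0004
shift [-0.004 -0.042  0.153] rot [0.001 0.    0.009]
```

View pics/s2.png

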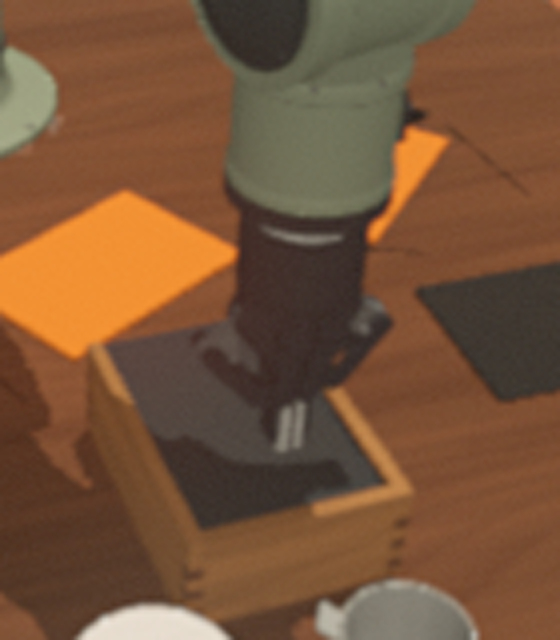

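The fingertips stand above the lid's rear third, clear of the lips. I'll descend in small steps now.

Call:
arm_command([
  [-1,0,-0.03,0.04,0,0,0.01],
  [-1,0,-0.04,0.09,0,0,0.01],
  [-1,0,-0.04,0.12,0,0,0.01],
  [-1,0,-0.04,0.12,0,0,0.01],
])

```text
clock: 3.12
position: [0.6632, 0.1062, 0.0949]
tool_rot: [-3.142, -0.001, -3.113]
force: [0.9, -0.8, -0.7]
grip_width: 0.0002
```

Call:
arm_command([
  [-1,0,0,0.007,0,0,0],
  [-1,0,0,0.014,0,0,0],
  [-1,0,0,0.014,0,0,0],
])

```text
clock: 3.5
position: [0.6634, 0.1062, 0.0932]
tool_rot: [3.142, -0.0, -3.113]
force: [0.4, 0.4, 0.2]
grip_width: 0.0003
```

Call:
arm_command([
  [-1,0,0,0.007,0,0,0],
  [-1,0,0,0.007,0,0,0],
])

```text
clock: 3.75
position: [0.6634, 0.1062, 0.0921]
tool_rot: [-3.142, -0.0, -3.113]
force: [0.1, 1.1, 0.0]
grip_width: -0.0002
```

Call:
arm_command([
  [-1,0,0,0.007,0,0,0],
  [-1,0,0,0.007,0,0,0],
])

```text
clock: 4.0
position: [0.6634, 0.1062, 0.091]
tool_rot: [-3.142, -0.0, -3.113]
force: [-0.1, -0.5, -0.2]
grip_width: -0.0002
```

Call:
arm_command([
  [-1,0,0,0.007,0,0,0],
  [-1,0,0,0.007,0,0,0],
])

```text
clock: 4.25
position: [0.6634, 0.1062, 0.09]
tool_rot: [-3.142, -0.0, -3.113]
force: [0.8, 0.5, -0.1]
grip_width: 0.0003
```

Call:
arm_command([
  [-1,0,0,0.007,0,0,0],
  [-1,0,0,0.007,0,0,0],
])

```text
clock: 4.5
position: [0.6635, 0.1062, 0.0892]
tool_rot: [-3.142, 0.0, -3.113]
force: [-1.1, -1.0, 4.4]
grip_width: 0.0001
```

Call:
arm_command([
  [-1,0,0,0.003,0,0,0],
  [-1,0,0,0.003,0,0,0],
])

```text
clock: 4.75
position: [0.6635, 0.1062, 0.0892]
tool_rot: [3.142, 0.0, -3.113]
force: [-4.3, -0.1, 11.5]
grip_width: -0.0
```

Call:
arm_command([
  [-1,0,0,0.0015,0,0,0],
  [-1,0.005,0,0.0015,0,0,0],
  [-1,0.01,0,0.0015,0,0,0],
  [-1,0.02,0,0.0015,0,0,0],
])

```text
clock: 5.25
position: [0.6617, 0.1062, 0.0892]
tool_rot: [3.141, 0.003, -3.113]
force: [3.9, 0.0, 6.7]
grip_width: -0.0002
```

Call:
arm_command([
  [-1,0,0,0.0035,0,0,0],
  [-1,0.01,0,0.0045,0,0,0],
  [-1,0.02,0,0.0045,0,0,0],
])

```text
clock: 5.62
position: [0.6594, 0.1063, 0.0892]
tool_rot: [3.141, 0.005, -3.113]
force: [6.2, 0.6, 12.3]
grip_width: 0.0002
```

Call:
arm_command([
  [-1,0.01,0,0.0015,0,0,0],
  [-1,0.02,0,0.002,0,0,0],
  [-1,0.03,0,0.002,0,0,0],
  [-1,0.04,0,0.002,0,0,0],
])

```text
clock: 6.12
position: [0.6537, 0.1061, 0.0891]
tool_rot: [3.141, 0.005, -3.113]
force: [6.7, -0.1, 13.8]
grip_width: -0.0002
```

```bash
python3 - <<'E'
from h import *
to(.664,.107,.091,3.172)
im=cams.grab_frame('top'); crop(im,210,90,310,200,5,'pics/t3.png')
c=cams.get_calibration('wrist'); im=cams.grab_frame('wrist'); cv2.imwrite('pics/w3.png',im)
for _ in range(3): cams.grab_frame('top'); print(np.round(telemetry.observe()['force'],2))
E
```

```text
t 6.12 pos [0.6537 0.1061 0.0891] rot [ 3.141  0.005 -3.113] F [ 6.7  -0.14 13.77] w -0.0002
shift [-0.069  0.004 -0.012] rot [ 0.001  0.007 -0.003]
[ 4.79 -0.03 15.24]
[ 5.32  0.35 14.74]
[ 5.51  0.32 15.46]
```

View pics/w3.png

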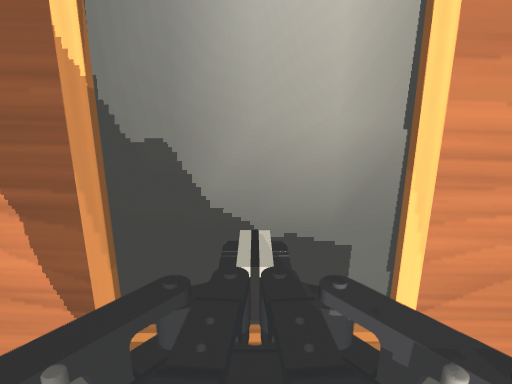

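View pics/t3.png

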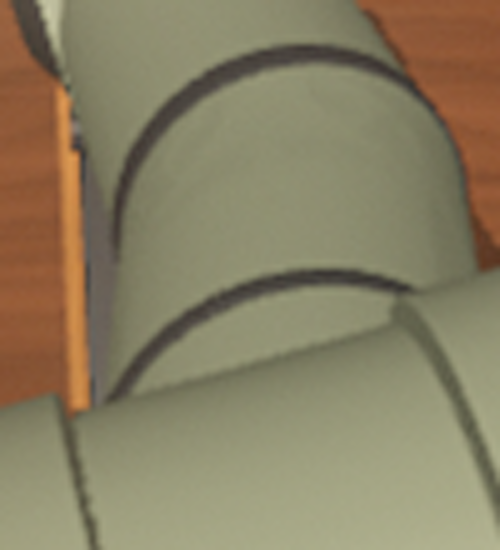

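The top view is blocked by the arm. I'll drag on and check the lid with the scene camera.

Call:
arm_command([
  [-1,0.012,0,0,0,0,0],
  [-1,0.024,0,0,0,0,0],
  [-1,0.036,0,0,0,0,0],
  [-1,0.048,0,0,0,0,0],
  [-1,0.06,0,0,0,0,0],
  [-1,0.072,0,0,0,0,0],
  [-1,0.084,0,0,0,0,0],
  [-1,0.096,0,0,0,0,0],
])

```text
clock: 7.38
position: [0.6394, 0.1058, 0.0891]
tool_rot: [3.141, 0.006, -3.113]
force: [5.9, 0.5, 14.4]
grip_width: 0.0004
```

```bash
python3 - <<'E'
from h import *
im=cams.grab_frame('scene'); crop(im,220,180,340,290,5,'pics/s4.png');print(np.round(telemetry.observe()['force'],2))
E
```

```text
[ 5.2  -0.65 15.13]
```

View pics/s4.png

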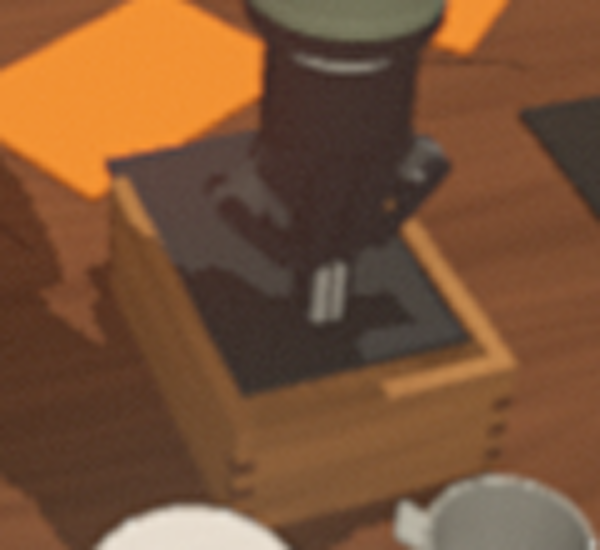

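The lid is moving with the fingers: a gap has opened at the rear and the front edge sticks out. Force is steady at about 15 N.

Call:
arm_command([
  [-1,0.012,0,0,0,0,0],
  [-1,0.03,0,0,0,0,0],
  [-1,0.05,0,0,0,0,0],
  [-1,0.07,0,0,0,0,0],
  [-1,0.09,0,0,0,0,0],
  [-1,0.11,0,0,0,0,0],
  [-1,0.13,0,0,0,0,0],
  [-1,0.145,0,0,0,0,0],
])

```text
clock: 8.43
position: [0.6177, 0.1052, 0.0891]
tool_rot: [3.141, 0.006, -3.113]
force: [7.4, 0.5, 15.2]
grip_width: 0.0002
```

Call:
arm_command([
  [-1,0.012,0,0,0,0,0],
  [-1,0.03,0,0,0,0,0],
  [-1,0.05,0,0,0,0,0],
  [-1,0.07,0,0,0,0,0],
  [-1,0.09,0,0,0,0,0],
  [-1,0.11,0,0,0,0,0],
  [-1,0.13,0,0,0,0,0],
  [-1,0.145,0,0,0,0,0],
])

```text
clock: 9.43
position: [0.596, 0.1046, 0.0891]
tool_rot: [3.141, 0.006, -3.113]
force: [7.6, 0.2, 15.4]
grip_width: -0.0001
```

Call:
arm_command([
  [-1,0.012,0,0,0,0,0],
  [-1,0.03,0,0,0,0,0],
  [-1,0.05,0,0,0,0,0],
  [-1,0.07,0,0,0,0,0],
  [-1,0.09,0,0,0,0,0],
  [-1,0.11,0,0,0,0,0],
  [-1,0.13,0,0,0,0,0],
  [-1,0.14,0,0,0,0,0],
])

```text
clock: 10.42
position: [0.5752, 0.1041, 0.0891]
tool_rot: [3.14, 0.006, -3.113]
force: [7.6, -0.7, 17.3]
grip_width: 0.0
```

Call:
arm_command([
  [-1,0,0,0,0,0,0],
  [-1,0,0,-0.02,0,0,0],
  [-1,0,0,-0.2,0,0,0],
  [-1,0,0,-0.5,0,0,0],
  [-1,0,-0.3,-0.8,0,0,0],
  [-1,0,-0.6,-0.8,0,0,0],
  [-1,0,-1,-0.8,0,0,0],
])

```text
clock: 11.3
position: [0.5769, -0.0468, 0.2079]
tool_rot: [3.141, 0.001, -3.111]
force: [1.1, -0.2, 0.0]
grip_width: -0.0002
```

```bash
python3 - <<'E'
from h import *
to(.612,-.151,.12,3.172)
im=cams.grab_frame('top'); cv2.imwrite('pics/t5f.png',im); crop(im,210,90,360,195,5,'pics/t5.png')
import pickle
c=cams.get_calibration('wrist'); im=cams.grab_frame('wrist'); cv2.imwrite('pics/w5.png',im);pickle.dump(c,open('w5.pkl','wb'))
E
```

```text
t 11.3 pos [ 0.5769 -0.0468  0.2079] rot [ 3.141e+00  1.000e-03 -3.111e+00] F [ 1.08 -0.24  0.05] w -0.0002
shift [-0.212 -0.702  0.586] rot [ 0.001  0.001 -0.   ]
```

View pics/t5.png

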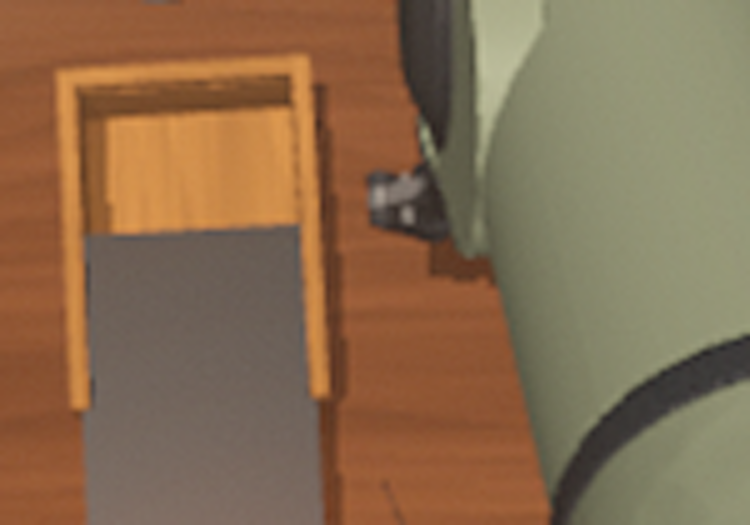

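View pics/w5.png

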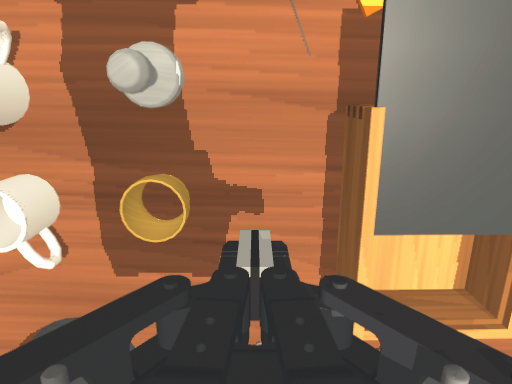

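The lid now covers only the front part of the box (top view, rear edge from (88,238) to (298,226) in the crop). In the wrist view the funnel's rim is centred near (155,210).

```bash
python3 - <<'E'
from h import *
import pickle
c=pickle.load(open('w5.pkl','rb')); ct=cams.get_calibration('top')
im=cv2.imread('pics/w5.png'); crop(im,100,160,220,260,6,'pics/w5c.png')
h=.0065
f=lambda p:np.array([210+(p[0]+.5)/5-.5,90+(p[1]+.5)/5-.5])
b=np.array([.613,.1055]); y=.03
def inbox(P):
    d=P[:2]-b; return np.round([np.cos(y)*d[0]+np.sin(y)*d[1],-np.sin(y)*d[0]+np.cos(y)*d[1]],4)
for p in [(88,238),(298,226)]: print('lidrear',inbox(at_z(ct,*f(p),h+.066)))
for p in [(376,235),(500,235)]: print('w lidrear',inbox(at_z(c,*p,h+.066)))
for p in [(348,107),(384,107),(512,324)]: print('w lip',inbox(at_z(c,*p,h+.074)),at_z(c,*p,h+.074))
print('funnel',at_z(c,155,210,.042))
E
```

```text
lidrear [0.0008 0.0622]
lidrear [ 0.0005 -0.0625]
w lidrear [ 0.0046 -0.0602]
w lidrear [0.0057 0.0459]
w lip [-0.1009 -0.093 ] [0.51496417 0.00952729 0.0805    ]
w lip [-0.1007 -0.0664] [0.51431465 0.03611898 0.0805    ]
w lip [0.089  0.0678] [0.69990303 0.17591137 0.0805    ]
funnel [ 0.6121261  -0.14951314  0.042     ]
```

View pics/w5c.png

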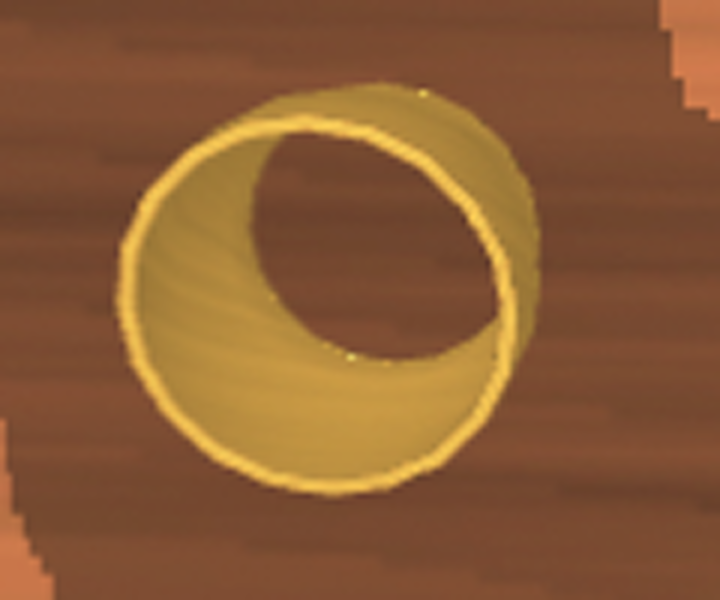

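Call:
arm_command([
  [1,-0.07,-0.25,0,0,0,0],
  [1,-0.14,-0.5,0,0,0,0],
  [1,-0.21,-0.7,0.2,0,0,0],
  [1,-0.21,-0.7,0.5,0,0,0],
  [1,-0.21,-0.7,0.75,0,0,0],
  [1,-0.21,-0.7,0.75,0,0,0],
])

```text
clock: 12.15
position: [0.6096, -0.1499, 0.0925]
tool_rot: [3.141, -0.005, -3.113]
force: [0.9, 0.1, -0.1]
grip_width: 0.0856
```

```bash
python3 - <<'E'
from h import *
to(.612,-.1505,.027,3.172)
c=cams.get_calibration('wrist');im=cams.grab_frame('wrist'); cv2.imwrite('pics/w6.png',im)
print([np.round(proj(c,[.612,-.1505+d,.042])) for d in (-.031,0,.031)])
E
```

```text
t 12.15 pos [ 0.6096 -0.1499  0.0925] rot [ 3.141 -0.005 -3.113] F [ 0.92  0.07 -0.1 ] w 0.0856
shift [-0.018 -0.005  0.436] rot [ 0.001 -0.006 -0.002]
[array([199., 223.]), array([254., 225.]), array([309., 226.])]
```

View pics/w6.png

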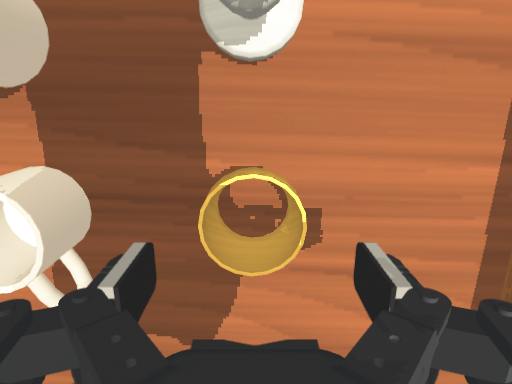

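```bash
python3 - <<'E'
from h import *
c=cams.get_calibration('wrist')
for p in [(92,278),(50,300),(60,245)]:
  for z in(.015,.03,.045): print(p,z,at_z(c,*p,z).round(3))
E
```

```text
(92, 278) 0.015 [ 0.668 -0.262  0.015]
(92, 278) 0.03 [ 0.659 -0.254  0.03 ]
(92, 278) 0.045 [ 0.65  -0.246  0.045]
(50, 300) 0.015 [ 0.686 -0.294  0.015]
(50, 300) 0.03 [ 0.676 -0.284  0.03 ]
(50, 300) 0.045 [ 0.666 -0.274  0.045]
(60, 245) 0.015 [ 0.643 -0.281  0.015]
(60, 245) 0.03 [ 0.636 -0.272  0.03 ]
(60, 245) 0.045 [ 0.629 -0.262  0.045]
```

The rim is centred between the open jaws (at (252,225), predicted (254,225)), and the cup handle is about 40 mm clear. I'll descend and grip.

Call:
arm_command([
  [1,-0.01,-0.01,0.1,0,0,0],
  [1,-0.01,-0.01,0.23,0,0,0],
  [1,-0.01,-0.01,0.36,0,0,0],
  [1,-0.01,-0.01,0.435,0,0,0],
  [1,-0.01,-0.01,0.435,0,0,0],
])

```text
clock: 12.82
position: [0.6123, -0.1517, 0.0285]
tool_rot: [3.141, -0.002, -3.113]
force: [-0.3, 0.3, 1.2]
grip_width: 0.0856
```

Call:
arm_command([
  [-1,0,0,0,0,0,0],
  [-1,0,0,0,0,0,0],
  [-1,0,0,0,0,0,0],
  [-1,0,0,0,0,0,0],
  [-1,0,0,0,0,0,0],
  [-1,0,0,0,0,0,0],
], newtons=30)

```text
clock: 13.58
position: [0.6132, -0.152, 0.0305]
tool_rot: [-3.141, 0.001, -3.113]
force: [-1.7, 0.3, 6.3]
grip_width: 0.0621
```

Call:
arm_command([
  [-1,0,0,-0.05,0,0,0],
  [-1,0,0,-0.15,0,0,0],
  [-1,0,0,-0.4,0,0,0],
  [-1,0,0,-0.7,0,0,0],
  [-1,0,0,-0.9,0,0,0],
  [-1,0,0,-0.9,0,0,0],
])

```text
clock: 14.32
position: [0.6141, -0.1522, 0.168]
tool_rot: [-3.141, 0.005, -3.113]
force: [0.3, -0.4, -2.3]
grip_width: 0.0618
```

```bash
python3 - <<'E'
from h import *
# target box x=+.048
b=np.array([.613,.1055]);y=.03
t=b+np.array([.048*np.cos(y),.048*np.sin(y)]);print(t)
to(t[0],t[1],.162,3.172)
c=cams.get_calibration('wrist');im=cams.grab_frame('wrist'); cv2.imwrite('pics/w7.png',im)
im=cams.grab_frame('scene'); crop(im,140,120,300,280,4,'pics/s7.png')
E
```

```text
[0.6609784  0.10693978]
t 14.32 pos [ 0.6141 -0.1522  0.168 ] rot [-3.141  0.005 -3.113] F [ 0.28 -0.4  -2.26] w 0.0618
shift [-0.361  1.718  0.04 ] rot [-0.001  0.006 -0.003]
```

View pics/w7.png

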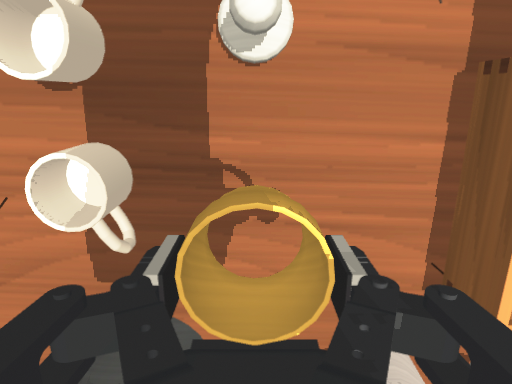

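View pics/s7.png

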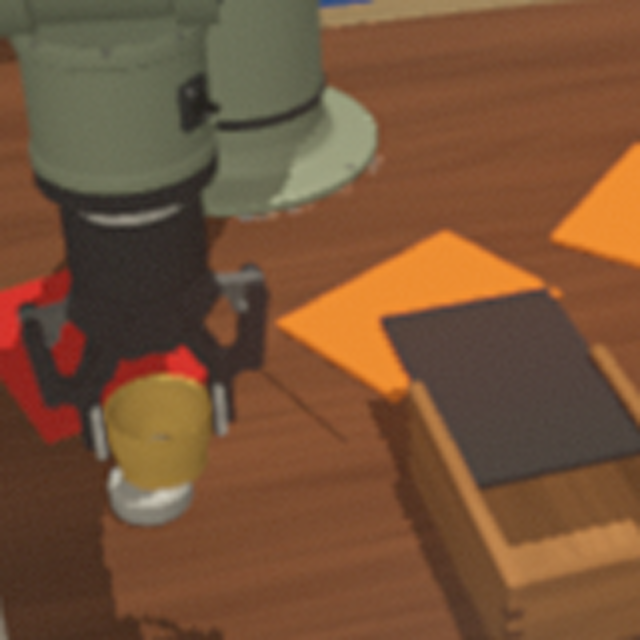

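The funnel is held upright and clear of the bench. The rim is centred in the jaws at (255,275). Moving over the open rear of the box.

Call:
arm_command([
  [-1,-0.05,0.2,0,0,0,0],
  [-1,-0.1,0.45,0,0,0,0],
  [-1,-0.2,0.7,0,0,0,0],
  [-1,-0.3,0.9,0,0,0,0],
  [-1,-0.36,1,0,0,0,0],
])

```text
clock: 15.05
position: [0.6625, 0.0016, 0.1635]
tool_rot: [3.141, -0.002, -3.111]
force: [-0.6, -0.2, -2.3]
grip_width: 0.0613
```

Call:
arm_command([
  [-1,0,0.25,0,0,0,0],
  [-1,0,0.5,0,0,0,0],
  [-1,0,0.7,0,0,0,0],
  [-1,0,0.71,0,0,0,0],
  [-1,0,0.71,0,0,0,0],
])

```text
clock: 15.68
position: [0.6594, 0.1048, 0.1641]
tool_rot: [-3.141, -0.001, -3.114]
force: [-0.3, -0.1, -0.9]
grip_width: 0.0616
```

```bash
python3 - <<'E'
from h import *
to(.661,.107,.045,3.172)
c=cams.get_calibration('wrist');im=cams.grab_frame('wrist'); cv2.imwrite('pics/w8.png',im)
im=cams.grab_frame('scene'); crop(im,220,130,360,290,4,'pics/s8.png')
E
```

```text
t 15.68 pos [0.6594 0.1048 0.1641] rot [-3.141e+00 -1.000e-03 -3.114e+00] F [-0.29 -0.14 -0.91] w 0.0616
shift [-0.011  0.015  0.794] rot [-0.001 -0.001 -0.004]
```

View pics/w8.png

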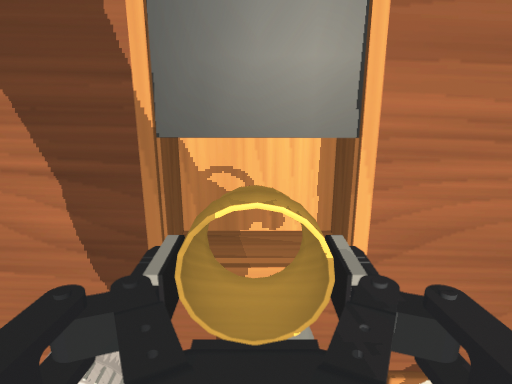

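View pics/s8.png

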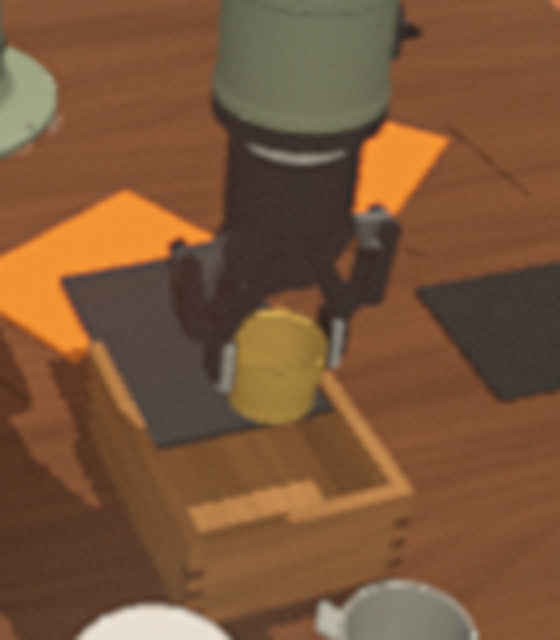

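```bash
python3 - <<'E'
from h import *
c=cams.get_calibration('wrist')
print(proj(c,[.615+.092,.108,.0805]),proj(c,[.615+.102,.108,.0805]),proj(c,[.615+.092,.108,.0145]),at_z(c,255,137,.0725),at_z(c,150,137,.0725),at_z(c,357,137,.0725))
im=cv2.imread('pics/w8.png'); crop(im,130,120,390,300,3,'pics/w8c.png')
E
```

```text
[258.88693868 267.08893717] [258.46334291 279.79986422] [258.05265909 230.47684457] [0.61773305 0.10290467 0.0725    ] [0.61946932 0.03466035 0.0725    ] [0.61591667 0.16913712 0.0725    ]
```

View pics/w8c.png

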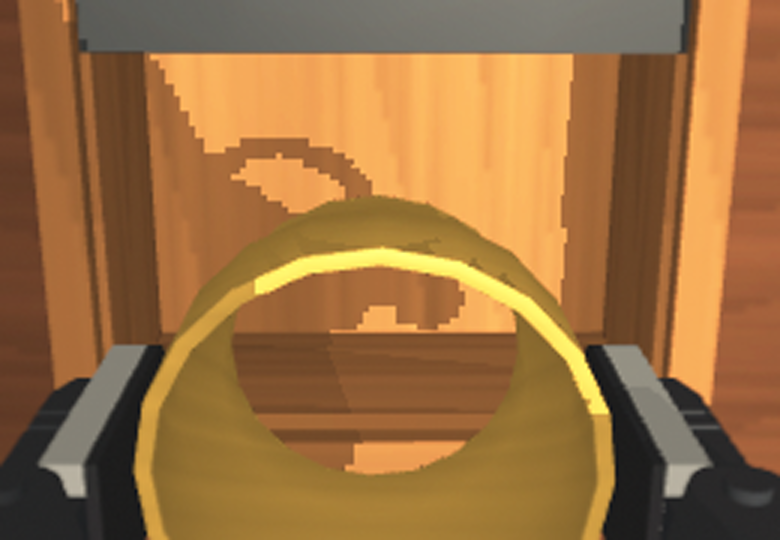

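The rear wall's foot is seen at row 231 and its lip at row 267, against predictions of 230.5 and 267. The box pose is confirmed, with clearance of about 12–15 mm all round. Lowering.

Call:
arm_command([
  [-1,-0.01,0,0.1,0,0,0],
  [-1,-0.01,0,0.25,0,0,0],
  [-1,-0.01,0,0.4,0,0,0],
  [-1,-0.01,0,0.53,0,0,0],
  [-1,-0.01,0,0.65,0,0,0],
  [-1,-0.01,0,0.72,0,0,0],
  [-1,-0.01,0,0.74,0,0,0],
  [-1,-0.01,0,0.74,0,0,0],
])

```text
clock: 16.77
position: [0.6613, 0.1061, 0.0539]
tool_rot: [3.142, 0.0, -3.113]
force: [-0.6, -1.0, -1.6]
grip_width: 0.0615
```

Call:
arm_command([
  [-1,0,0,0.01,0,0,0],
  [-1,0,0,0.02,0,0,0],
  [-1,0,0,0.02,0,0,0],
])

```text
clock: 17.15
position: [0.6611, 0.1061, 0.0507]
tool_rot: [3.142, 0.0, -3.113]
force: [0.3, -0.8, -2.5]
grip_width: 0.0622
```

Call:
arm_command([
  [-1,0,0,0.007,0,0,0],
  [-1,0,0,0.014,0,0,0],
  [-1,0,0,0.014,0,0,0],
])

```text
clock: 17.52
position: [0.661, 0.1061, 0.0484]
tool_rot: [-3.142, -0.0, -3.113]
force: [0.2, -0.6, -1.8]
grip_width: 0.0617
```

Call:
arm_command([
  [-1,0,0,0.007,0,0,0],
  [-1,0,0,0.014,0,0,0],
  [-1,0,0,0.014,0,0,0],
])

```text
clock: 17.9
position: [0.661, 0.1061, 0.0463]
tool_rot: [-3.142, -0.0, -3.113]
force: [0.3, 0.0, -1.8]
grip_width: 0.0618
```

Call:
arm_command([
  [-1,0,0,0.007,0,0,0],
  [-1,0,0,0.007,0,0,0],
])

```text
clock: 18.15
position: [0.661, 0.1061, 0.0453]
tool_rot: [-3.142, -0.0, -3.113]
force: [0.5, -0.9, -1.1]
grip_width: 0.062
```

Call:
arm_command([
  [-1,0,0,0.007,0,0,0],
  [-1,0,0,0.007,0,0,0],
])

```text
clock: 18.4
position: [0.6611, 0.1062, 0.0447]
tool_rot: [3.142, 0.0, -3.113]
force: [-1.7, -0.5, 5.4]
grip_width: 0.0616
```

The contact height matches the floor. I'll release with a partial opening so the fingers stay clear of the box sides.

Call:
arm_command([
  [0.5,0,0,0,0,0,0],
  [0.6,0,0,0,0,0,0],
  [0.75,0,0,0,0,0,0],
  [0.75,0,0,0,0,0,0],
])

```text
clock: 18.9
position: [0.6611, 0.1061, 0.0443]
tool_rot: [-3.142, 0.0, -3.113]
force: [0.1, 0.9, -0.7]
grip_width: 0.0749
```

```bash
python3 - <<'E'
from h import *
to(.661,.107,.045,3.172)
im=cams.grab_frame('wrist'); cv2.imwrite('pics/w9.png',im)
E
```

```text
t 18.9 pos [0.6611 0.1061 0.0443] rot [-3.142  0.    -3.113] F [ 0.13  0.93 -0.68] w 0.0749
shift [ 0.     0.006 -0.005] rot [-0.     0.    -0.003]
```

View pics/w9.png

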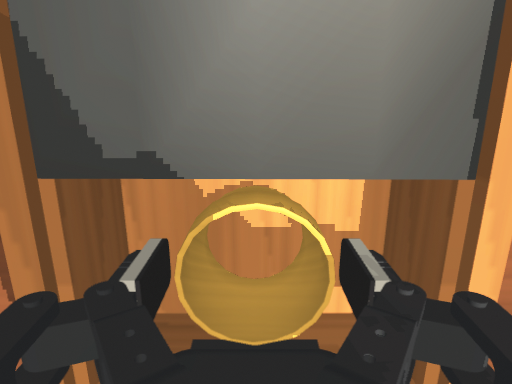

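The funnel stands free, with a gap on both sides of the jaws. Raising slowly.

Call:
arm_command([
  [0.75,0,0,0,0,0,0],
  [0.75,0,0,-0.04,0,0,0],
  [0.75,0,0,-0.12,0,0,0],
  [0.75,0,0,-0.25,0,0,0],
  [0.75,0,0,-0.5,0,0,0],
  [0.75,0,0,-0.8,0,0,0],
  [-1,0,0,-1,0,0,0],
  [-1,0,0,-1,0,0,0],
])

```text
clock: 19.95
position: [0.6623, 0.1063, 0.1984]
tool_rot: [3.141, 0.005, -3.113]
force: [-0.3, 0.8, 0.4]
grip_width: 0.0392
```

```bash
python3 - <<'E'
from h import *
to(.575,.1041,.1,3.170)
c=cams.get_calibration('wrist');im=cams.grab_frame('wrist'); cv2.imwrite('pics/w10.png',im)
print('lid rear',[at_z(c,255,v,.0725).round(4) for v in (120,140,160)])
im=cams.grab_frame('scene'); crop(im,220,180,340,290,5,'pics/s10.png')
E
```

```text
t 19.95 pos [0.6623 0.1063 0.1984] rot [ 3.141  0.005 -3.113] F [-0.28  0.75  0.43] w 0.0392
shift [0.585 0.001 0.653] rot [ 0.001  0.007 -0.   ]
lid rear [array([0.6126, 0.1048, 0.0725]), array([0.6273, 0.1052, 0.0725]), array([0.6426, 0.1056, 0.0725])]
```

View pics/w10.png

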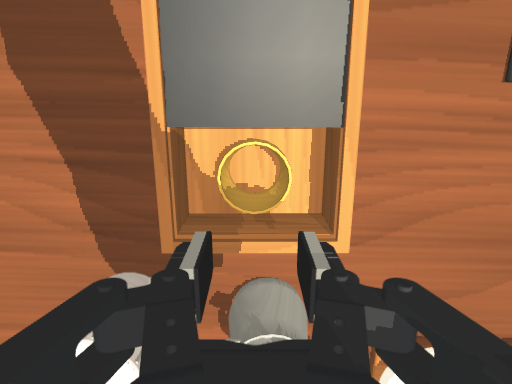

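View pics/s10.png

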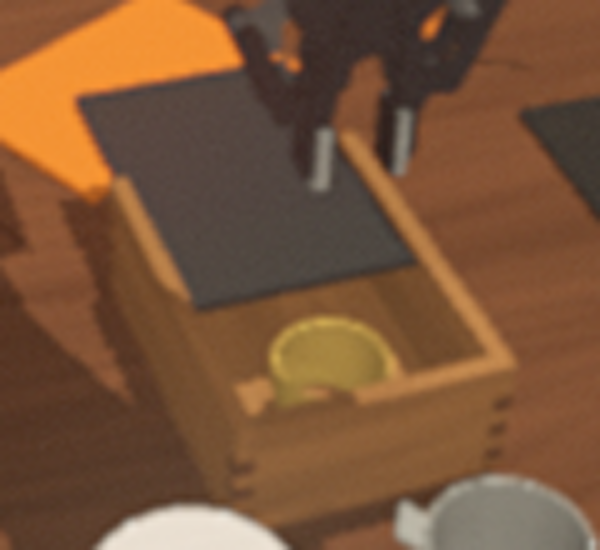

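The funnel is upright inside, below the lid plane. I'm going back to the lid's rear part, fingers shut.

Call:
arm_command([
  [-1,0.15,0,0,0,0,0],
  [-1,0.4,0,0.1,0,0,0],
  [-1,0.58,0,0.3,0,0,0],
  [-1,0.58,0,0.5,0,0,0],
  [-1,0.58,0,0.62,0,0,0],
  [-1,0.58,0,0.66,0,0,0],
  [-1,0.58,0,0.66,0,0,0],
  [-1,0.58,0,0.66,0,0,0],
])

```text
clock: 21.05
position: [0.5746, 0.1037, 0.096]
tool_rot: [3.141, 0.001, -3.113]
force: [-0.2, -0.2, 0.4]
grip_width: 0.0
```

```bash
python3 - <<'E'
from h import *
to(.575,.1041,.0895,3.170)
E
```

```text
t 21.05 pos [0.5746 0.1037 0.096 ] rot [ 3.141e+00  1.000e-03 -3.113e+00] F [-0.18 -0.24  0.35] w 0.0
shift [-0.003  0.003  0.043] rot [ 0.     0.001 -0.   ]
```

Call:
arm_command([
  [-1,0,0,0.008,0,0,0],
  [-1,0,0,0.016,0,0,0],
  [-1,0,0,0.024,0,0,0],
  [-1,0,0,0.03,0,0,0],
  [-1,0,0,0.034,0,0,0],
  [-1,0,0,0.034,0,0,0],
])

```text
clock: 21.8
position: [0.5741, 0.1037, 0.0901]
tool_rot: [-3.142, -0.0, -3.113]
force: [0.5, -1.0, 0.3]
grip_width: -0.0002
```

Call:
arm_command([
  [-1,0,0,0.005,0,0,0],
  [-1,0,0,0.007,0,0,0],
  [-1,0,0,0.007,0,0,0],
])

```text
clock: 22.18
position: [0.5741, 0.1037, 0.0892]
tool_rot: [-3.142, 0.0, -3.113]
force: [-1.3, 0.1, 2.1]
grip_width: -0.0001
```

Call:
arm_command([
  [-1,0,0,0.003,0,0,0],
  [-1,0,0,0.004,0,0,0],
  [-1,0,0,0.004,0,0,0],
])

```text
clock: 22.55
position: [0.5741, 0.1036, 0.0891]
tool_rot: [3.142, 0.0, -3.113]
force: [-4.6, -0.4, 13.2]
grip_width: 0.0001
```

Call:
arm_command([
  [-1,-0.008,0,0,0,0,0],
  [-1,-0.016,0,0,0,0,0],
  [-1,-0.024,0,0,0,0,0],
])

```text
clock: 22.92
position: [0.5775, 0.1039, 0.0891]
tool_rot: [3.141, -0.0, -3.113]
force: [-5.3, 0.3, 15.1]
grip_width: 0.0003
```

Call:
arm_command([
  [-1,-0.012,0,0,0,0,0],
  [-1,-0.024,0,0,0,0,0],
  [-1,-0.036,0,0,0,0,0],
  [-1,-0.048,0,0,0,0,0],
  [-1,-0.06,0,0,0,0,0],
  [-1,-0.072,0,0,0,0,0],
  [-1,-0.084,0,0,0,0,0],
  [-1,-0.096,0,0,0,0,0],
])

```text
clock: 23.92
position: [0.5919, 0.1043, 0.0892]
tool_rot: [3.141, -0.0, -3.113]
force: [-5.9, 0.3, 14.4]
grip_width: -0.0002
```

```bash
python3 - <<'E'
from h import *
im=cams.grab_frame('scene'); crop(im,220,180,340,290,5,'pics/s11.png');print(np.round(telemetry.observe()['force'],2))
E
```

```text
[-5.07 -0.6  12.61]
```

View pics/s11.png

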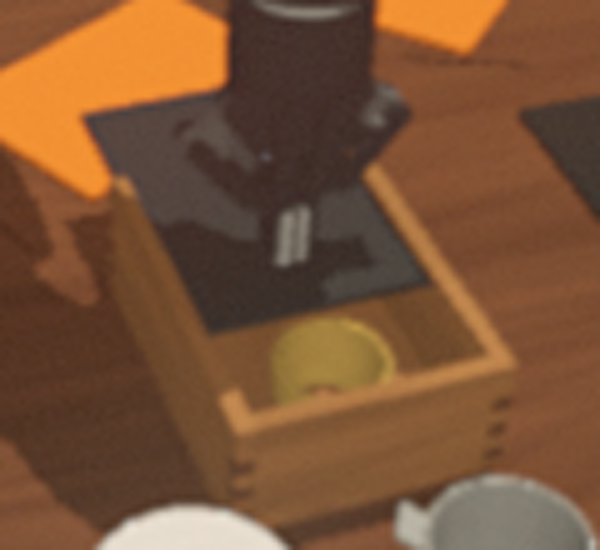

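The lid follows: its rear edge has moved back (205,332 from 195,308), and the funnel still stands. Continuing with slightly more pressure.

Call:
arm_command([
  [-1,-0.01,0,0.0005,0,0,0],
  [-1,-0.026,0,0.0005,0,0,0],
  [-1,-0.044,0,0.0005,0,0,0],
  [-1,-0.062,0,0.0005,0,0,0],
  [-1,-0.08,0,0.0005,0,0,0],
  [-1,-0.098,0,0.0005,0,0,0],
  [-1,-0.116,0,0.0005,0,0,0],
  [-1,-0.13,0,0.0005,0,0,0],
])

```text
clock: 24.98
position: [0.6115, 0.1049, 0.0892]
tool_rot: [3.141, -0.0, -3.113]
force: [-6.4, 0.3, 15.5]
grip_width: 0.0
```

Call:
arm_command([
  [-1,-0.01,0,0,0,0,0],
  [-1,-0.026,0,0,0,0,0],
  [-1,-0.044,0,0,0,0,0],
  [-1,-0.062,0,0,0,0,0],
  [-1,-0.08,0,0,0,0,0],
  [-1,-0.098,0,0,0,0,0],
  [-1,-0.116,0,0,0,0,0],
  [-1,-0.13,0,0,0,0,0],
])

```text
clock: 25.98
position: [0.631, 0.1054, 0.0891]
tool_rot: [3.141, -0.0, -3.113]
force: [-5.1, -0.7, 14.1]
grip_width: 0.0002
```

Call:
arm_command([
  [-1,-0.01,0,0.0005,0,0,0],
  [-1,-0.026,0,0.0005,0,0,0],
  [-1,-0.044,0,0.0005,0,0,0],
  [-1,-0.062,0,0.0005,0,0,0],
  [-1,-0.08,0,0.0005,0,0,0],
  [-1,-0.098,0,0.0005,0,0,0],
  [-1,-0.116,0,0.0005,0,0,0],
  [-1,-0.13,0,0.0005,0,0,0],
])

```text
clock: 26.98
position: [0.6506, 0.1061, 0.0892]
tool_rot: [3.141, 0.0, -3.113]
force: [-6.4, -0.1, 14.0]
grip_width: -0.0001
```

Call:
arm_command([
  [-1,-0.01,0,0,0,0,0],
  [-1,-0.02,0,0,0,0,0],
  [-1,-0.03,0,0,0,0,0],
  [-1,-0.04,0,0,0,0,0],
  [-1,-0.05,0,0,0,0,0],
  [-1,-0.06,0,0,0,0,0],
  [-1,-0.07,0,0,0,0,0],
  [-1,-0.08,0,0,0,0,0],
])

```text
clock: 27.98
position: [0.6625, 0.1063, 0.0891]
tool_rot: [3.141, -0.0, -3.113]
force: [-5.3, -0.1, 14.7]
grip_width: -0.0002
```

```bash
python3 - <<'E'
from h import *
im=cams.grab_frame('scene'); crop(im,220,180,340,290,5,'pics/s12.png');print(np.round(telemetry.observe()['force'],2))
c=cams.get_calibration('wrist');im=cams.grab_frame('wrist'); crop(im,100,0,420,260,2,'pics/w12.png')
E
```

```text
[-4.9  -0.3  14.11]
```

View pics/s12.png

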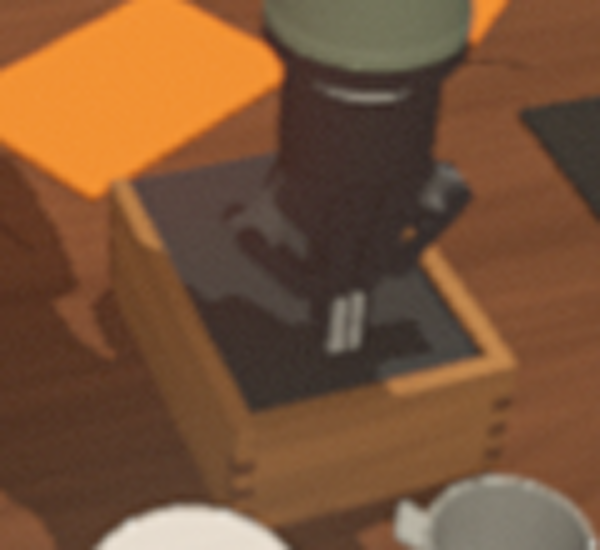

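Nearly shut. I'll push slowly well past the expected stop, so the fingers slip once the lid is home.

Call:
arm_command([
  [-1,-0.009,0,0,0,0,0],
  [-1,-0.018,0,0,0,0,0],
  [-1,-0.027,0,0,0,0,0],
  [-1,-0.036,0,0,0,0,0],
  [-1,-0.045,0,0,0,0,0],
  [-1,-0.054,0,0,0,0,0],
  [-1,-0.063,0,0,0,0,0],
  [-1,-0.07,0,0,0,0,0],
])

```text
clock: 29.08
position: [0.6728, 0.1067, 0.0892]
tool_rot: [3.141, -0.001, -3.113]
force: [-7.5, -0.1, 15.0]
grip_width: 0.0001
```

Call:
arm_command([
  [-1,-0.008,0,0,0,0,0],
  [-1,-0.016,0,0,0,0,0],
  [-1,-0.024,0,0,0,0,0],
  [-1,-0.032,0,0,0,0,0],
  [-1,-0.04,0,0,0,0,0],
])

```text
clock: 29.7
position: [0.6787, 0.1068, 0.0892]
tool_rot: [3.141, -0.001, -3.113]
force: [-8.7, -0.3, 16.0]
grip_width: 0.0
```

```bash
python3 - <<'E'
from h import *
im=cams.grab_frame('scene'); crop(im,220,180,340,290,5,'pics/s13.png');print(np.round(telemetry.observe()['force'],2))
E
```

```text
[-8.37  0.34 14.72]
```

View pics/s13.png

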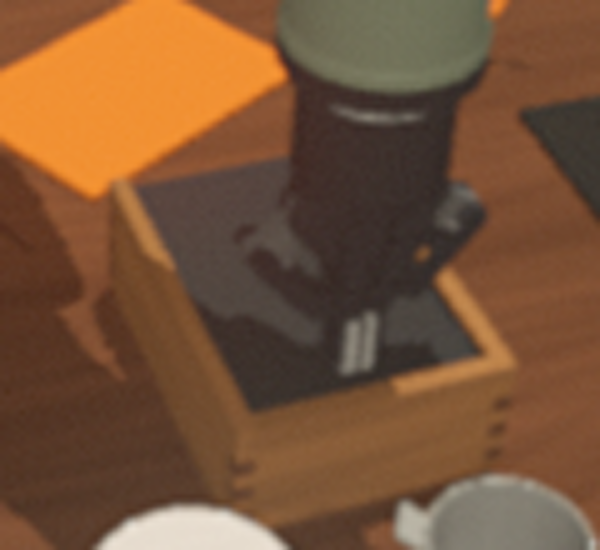

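Sideways force rose from 5.5 to 8.7 N and levelled off, while the lid's edges hardly moved. The fingers are slipping with the lid home. Lifting and checking.

Call:
arm_command([
  [-1,0,0,-0.01,0,0,0],
  [-1,0,0,-0.03,0,0,0],
  [-1,0,0,-0.2,0,0,0],
  [-1,0,0,-0.5,0,0,0],
  [-1,0.3,0,-0.9,0,0,0],
  [-1,0.7,0,-1,0,0,0],
  [-1,1,0,-1,0,0,0],
  [-1,1,0,-1,0,0,0],
])

```text
clock: 30.75
position: [0.5264, 0.1022, 0.2394]
tool_rot: [3.142, -0.0, -3.112]
force: [1.2, 0.1, -0.0]
grip_width: -0.0006
```

Call:
arm_command([
  [-1,0,0.3,0,0,0,0],
  [-1,0,0.6,0,0,0,0],
  [-1,0,1,0,0,0,0],
  [-1,0,1,0,0,0,0],
])

```text
clock: 31.25
position: [0.5243, 0.2574, 0.2379]
tool_rot: [3.14, -0.0, -3.107]
force: [0.3, -1.1, -0.4]
grip_width: -0.0001
```

```bash
python3 - <<'E'
from h import *
import pickle
to(.575,.1041,.0895,3.170)
c=cams.get_calibration('wrist');im=cams.grab_frame('wrist'); cv2.imwrite('pics/w14.png',im);pickle.dump(c,open('w14.pkl','wb'))
im=cams.grab_frame('top'); cv2.imwrite('pics/t14f.png',im); crop(im,210,90,360,195,5,'pics/t14.png')
im=cams.grab_frame('scene'); crop(im,165,195,325,305,5,'pics/s14.png')
E
```

```text
t 31.25 pos [0.5243 0.2574 0.2379] rot [ 3.14  -0.    -3.107] F [ 0.34 -1.12 -0.43] w -0.0001
shift [-0.303 -1.035  0.987] rot [ 0.002 -0.     0.007]
```

View pics/t14.png

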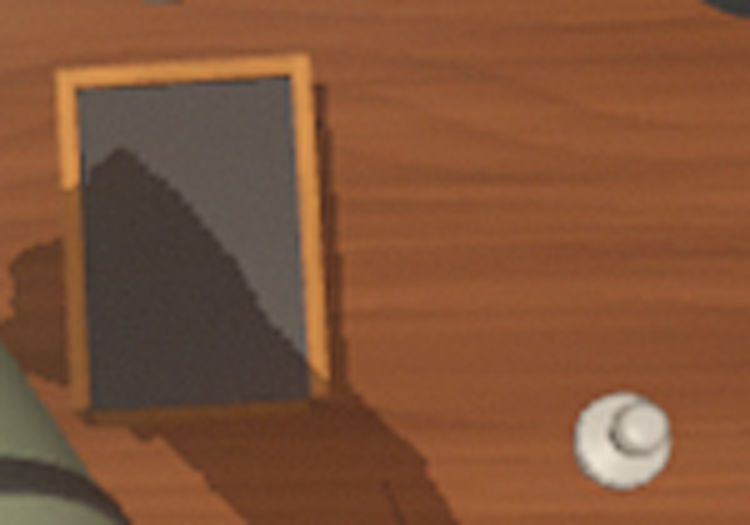

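View pics/s14.png

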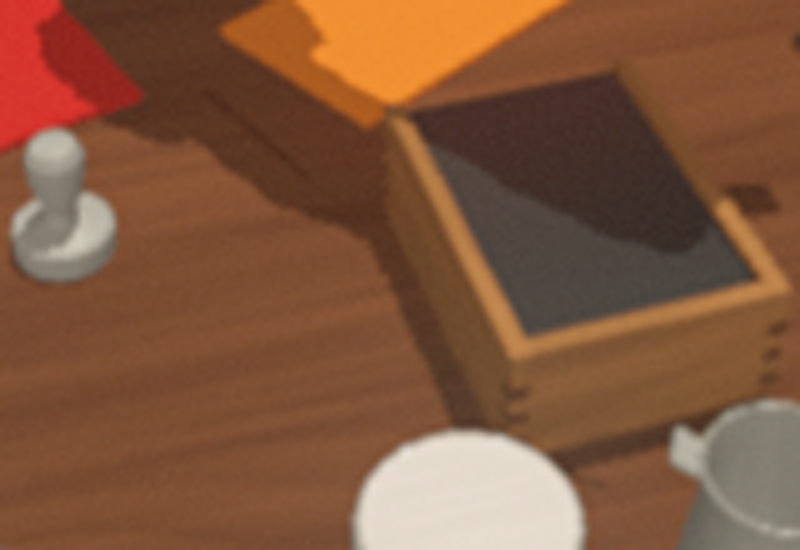

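View pics/w14.png

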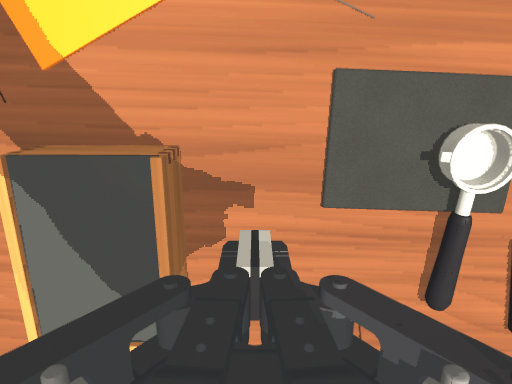

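The top, scene and wrist views all show the lid flush with the front wall, its front edge at about row 154 in the wrist view. I'll check that row against the prediction for a shut lid.

```bash
python3 - <<'E'
from h import *
import pickle
c=pickle.load(open('w14.pkl','rb')); ct=cams.get_calibration('top')
y=.03
def W(x,yy,z,b=(.615,.1035)):
    return [b[0]+np.cos(y)*x-np.sin(y)*yy,b[1]+np.sin(y)*x+np.cos(y)*yy,z+.0065]
for yy in (.04,.0,-.04):
  print(yy,'lid shut front top',proj(c,W(-.10175,yy,.066)).round(1),'5mm ajar',proj(c,W(-.10675,yy,.066)).round(1),'lip/outer corner',proj(c,W(-.102,.075,.074)).round(1),'wall foot',proj(c,W(-.102,yy,0)).round(1))
im=cv2.imread('pics/w14.png'); crop(im,0,130,200,200,4,'pics/w14c.png')
E
```

```text
0.04 lid shut front top [123.  156.6] 5mm ajar [122.4 151. ] lip/outer corner [160. 158.] wall foot [146.1 145.6]
0.0 lid shut front top [ 78.1 156.5] 5mm ajar [ 77.3 150.9] lip/outer corner [160. 158.] wall foot [109.  145.5]
-0.04 lid shut front top [ 33.5 156.5] 5mm ajar [ 32.6 150.9] lip/outer corner [160. 158.] wall foot [ 72.1 145.5]
```

View pics/w14c.png

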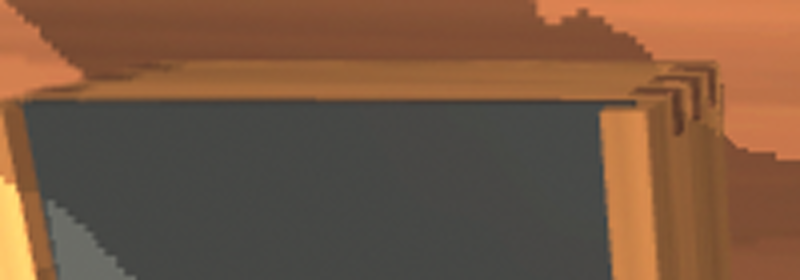

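```bash
python3 -c "
from h import *
im=cams.grab_frame('top'); print(telemetry.observe()['clock'],np.abs(telemetry.observe()['qd']).max())
print(job.job_done())"
```

```text
31.45 0.008467650481154115
the job is handed in; nothing more can be done
None
```

The funnel is in the box, standing on the floor, and the lid is shut. I handed the job in at 31.5 s of the 72 s allowed; no verdict was reported.

- **Opening:** I drew the lid about 95 mm open with closed fingertips. Readings were mostly 14–15 N, 17.3 N at most, against the 20 N limit. Adding the drag sideways, the highest combined reading was about 19 N.
- **Funnel:** I lowered it until the force showed it touching the floor, at the height I expected, then let go. Pictures after release showed it standing upright, clear of the box sides and the lid. I could not see it again once the lid was shut.
- **Closing:** I slid the lid back at about 14–16 N until the sideways force rose from 5.5 to 8.7 N and stayed there. That fits the fingers slipping on a lid held by its stop.
- **Last checks:** In the final wrist picture the lid's front edge is within about 0.5 mm of fully shut, relative to the lip ends. Raw predictions were off by about 1 px, roughly 1 mm.
- **Other objects:** The arm ended about 0.15 m above the lid and off to one side, touching nothing. I saw no sign that the tamper, cups or portafilter had moved, and never came near them, but I did not measure their positions.
- **Disagreement:** The cameras differed on the box's position by up to 6 mm. I relied on the wrist view, whose predictions matched the rear wall's edges to within 1 px.

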